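Tip the ball tube until the first ball reaches the rim

TASK

Tip the clear tube with the blue press pad slowly, mouth downward, until its first red ball has rolled to the ledge at the rim, and stop there: no ball may roll out, and the tube must never dip more than about 15 degrees below level. Then leave the tube standing at that tilt with the ball waiting at the rim, and do not move the tube with the orange pad.

Things in the scene. Friction and masses are not known exactly. Their poses are not given: they have to be found in the camera images.
- blue_tube (a joint): Tilt of the clear tube with the blue pad, rad: 0 level, negative mouth up, positive mouth down; starts at -0.5 to -0.3, stops at -0.6 and 0.6. It rocks about a cross axis 100 mm above the table, between two cheeks 115 mm high on a fixed grey tray (250 x 120 mm). The hinge is stiff: it stays where left; 3 to 7 N down on the pad turns it. Pushing the pad faster than 20 mm/s is too quick.
- blue_pad (a point): Centre of the top face of the blue press pad (34 x 30 mm) on the tube; push it down to lower the mouth. It lies 48 mm from the pivot towards the mouth and 25 mm above the tube's axis, some 120 to 145 mm above the table. Its x axis runs along the tube to the mouth, z out of the face; both turn with the tube. The rim is 50 mm ahead of it.
- first_ball_center (a point): Centre of the first (nearest the mouth) of three loose 24 mm red ceramic balls in the blue tube. They start at the closed end, the first about 33 mm behind the pad's centre along the pad's x, and roll once the tube is a degree or two below level. A 5 mm ledge at the rim stops a gently rolling ball, its centre about 36 mm ahead of the pad's; tipped too fast or steep, it climbs over.
- orange_pad (a point): The same point on the other tube, a twin with an orange pad and green balls, to be left alone. The two stand side by side, either one on either side. Both tubes are 38 mm outside, 33 mm bore and reach from 48 mm behind the pivot (closed, coloured cap) to 98 mm ahead of it (open mouth).

How it is judged:
At the end, for the whole second after the job is handed in: The first red ball rests inside the blue-padded tube at the rim's ledge (its centre 0 to 32 mm behind the rim), the tube stands still by itself no more than 16 degrees below level, and the orange pad is within 12 mm of where it was (x of first_ball_center in the frame of blue_pad between 0.018 and 0.05 m and z of first_ball_center in the frame of blue_pad above -0.045 m and value of joint blue_tube below 0.28 rad and velocity of joint blue_tube between -0.05 and 0.05 rad/s and distance of orange_pad from where it was at the start of the episode below 0.012 m); the robot touches nothing.
It fails at once if a ball rolls out of the tube with the blue pad (x of first_ball_center in the frame of blue_pad above 0.052 m).
It fails at once if the blue tube dips more than 16 degrees below level (value of joint blue_tube above 0.28 rad).
It fails at once if the blue tube is tipped with a jerk (faster than 1.0 rad/s, about 50 mm/s at the pad) (velocity of joint blue_tube above 1 rad/s).
It fails at once if the tube with the orange pad is moved (its pad by over 12 mm) (distance of orange_pad from where it was at the start of the episode above 0.012 m).
It also fails if it takes over 48 s, if anything falls off the work surface, if the arm or the gripper's body presses on something with over 40 N, if the wrist force passes 120 N, or if a joint passes its speed limit or range.

ROBOT

A 6-joint arm with a two-finger parallel gripper is mounted at the origin on the work surface. World frame = base frame: x ahead of the robot, y to its left, z up, the work surface at z = 0. Lengths are in m, angles in rad, forces in N, time in s.
With the tool pointing down it reaches from about 0.3 to 0.775 m from the base axis. Payload 14.6 kg.
Tool frame: the origin (TCP) lies at the very end of the fingers, on their centre line; the grasp point (between the pads) lies 19 mm behind it; x points along the fingers, z is the direction in which the jaws open and shut, and the axes are right-handed (so a half turn about x gives the same grasp; the last joint's range is limited). The gripper opens to 94 mm and grips with 3 to 60 N. Pads are 16 mm wide; open, the fingers measure 119 mm over their backs; the gripper's body (75 mm by 177 mm) begins 78 mm behind the grasp point.
Start: joints at [1.277, 0.3, 1.521, -0, 1.321, -0.067], TCP at [0.124, 0.536, 0.205] pointing down, gripper open.
Joint ranges: [-3.03, 3.03], [-0.79, 2.21], [0.23, 2.52], [-1.04, 4.18], [0, 3.07], [-2.55, 2.55]. Speed limits (rad/s): [2.22, 2.22, 2.57, 3.14, 3.14, 3.14].

INTERFACE

Orientations are given as [roll, pitch, yaw] about the fixed x, y, z axes, in that order (R = Rz(yaw) Ry(pitch) Rx(roll)).
In Python, from station import ctrl gives the robot as it stands. The module is installed in compiled form; this text tells all that it offers.
- The arm moves only by the tool servo_tool, never from a script. Its argument "motion" is one flat list of numbers, 4 for each row, row after row: the shift along the tool's x, y, z in mm, then the turn about the tool's x in degrees. In form: [dx, dy, dz, roll, dx, dy, dz, roll, ...]. A call has 1 to 20 rows; each row is the pose to reach, as a shift and turn from the pose commanded when the call began, along the tool's axes at that moment; what a row does not reach only later rows make up. A row lasts 1/8 s, in which the tool goes at most 62.5 mm and 10.7 degrees, less where a joint would pass 70% of its speed; a pose out of reach is approached as far as the arm can. A call with a gripper value outside its range is refused whole. "gripper" is the opening, from 0 (shut) to 1 (fully open), set as the call begins (left out, the last holds). The fingers move at their own pace and stop on an object; "force" is the grip in N (left out, the last holds). Time passes only in rows, so rows that repeat a pose let the fingers close. It gives the time, the measured TCP pose, the force and the opening at its end, in the units of the state.
- ctrl.get_obs(): the state, without advancing time (a new reading comes with each control period).
- ctrl.camera(name): name is "scene" or "top" or "wrist"; returns a dict with "color" (400x640x3 uint8, red, green, blue), "z_map" (400x640 float32, m along the optical axis (not along the pixel's ray), 0 where there is no reading), "fx", "fy", "cx", "cy" (pixels), "rvec" (rotation vector, rad) and "tvec" (3), from world to camera coordinates, as OpenCV has them. Camera axes: x right, y down, z forward; pixel columns grow to the right and rows downward; lengths in m; the calibration is good to about 2 mm. A picture is of the moment at which its call begins.
- ctrl.hand_in(): hands the job in, once; it reports no verdict.
The state is a dict: "time_s": time; "qpos": joint angles; "joint_vel": joint speeds; "tau": joint torques, N m; "ee_pos": TCP position; "eef_rot": TCP orientation; "force": force on the tool from outside, world axes, zero at the start; "moment": the same for the moment, N m; "grip_width": finger opening in m.
Only numpy, scipy, OpenCV 4.12 (cv2) and the standard library are available. Lean on these libraries where they do the work, as an engineer would, in place of code of your own. Each camera call takes 0.05 s, during which the arm holds its last target.

## Working session

There is one attempt and no reset: what is moved stays moved. The work goes in short steps, Python scripts to look and compute and a tool call to move; the robot and the scene stay as the last step left them, time stands still between calls to the robot, and variables do not carry over. Pictures are saved under pics/ and viewed, and the job is handed in when it is done.

Besides the shell and the picture viewer there is one more tool, called as a command line: name --argument value ..., lists and objects as JSON in quotes. servo_tool: Moves the arm, as the interface text tells. Its arguments: {"type":"object","properties":{"motion":{"type":"array","items":{"type":"number"}},"gripper":{"type":"number"},"force":{"type":"number"}},"required":["motion"]}

```bash
mkdir -p pics
cat > h.py <<'E'
from station import ctrl
import numpy as np, cv2
def cam(n,save=None):
    c=ctrl.camera(n)
    if save: cv2.imwrite('pics/'+save+'.png',c['color'][:,:,::-1])
    return c
def world(c):
    R,_=cv2.Rodrigues(np.array(c['rvec'],float)); t=np.array(c['tvec'],float).ravel()
    z=c['z_map']; v,u=np.mgrid[:z.shape[0],:z.shape[1]]
    P=np.stack([(u-c['cx'])/c['fx']*z,(v-c['cy'])/c['fy']*z,z],-1)
    W=(P-t)@R
    W[z==0]=np.nan
    return W
E
python3 - <<'E'
from h import *
o=ctrl.get_obs(); print({k:np.round(v,3) for k,v in o.items()})
for n in ['scene','top']:
    c=cam(n,n+'0'); W=world(c)
    hsv=cv2.cvtColor(c['color'],cv2.COLOR_RGB2HSV)
    for nm,lo,hi in [('blue',100,130),('orange',8,22),('red',0,6),('green',40,85)]:
        m=(hsv[...,0]>=lo)&(hsv[...,0]<=hi)&(hsv[...,1]>110)&(hsv[...,2]>60)
        k,l,s,ce=cv2.connectedComponentsWithStats(m.astype(np.uint8))
        for i in range(1,k):
            if s[i,4]>30: print(n,nm,s[i],ce[i].round(),np.nanmedian(W[l==i],0).round(3))
E
```

```text
{'time_s': np.float64(0.0), 'qpos': array([ 1.277,  0.3  ,  1.522,  0.   ,  1.321, -0.067]), 'joint_vel': array([-0.   , -0.001,  0.001, -0.001,  0.   , -0.   ]), 'tau': array([-2.0000e-03, -5.3180e+01, -3.5274e+01,  7.1000e-02,  2.4000e-02,
       -0.0000e+00]), 'ee_pos': array([0.124, 0.536, 0.205]), 'eef_rot': array([ 3.049,  1.57 , -1.89 ]), 'force': array([-0.105, -0.395, -0.152]), 'moment': array([ 0.006, -0.004, -0.018]), 'grip_width': np.float64(0.094)}
scene blue [    0     0   205   128 15338] [72. 47.] [ 0.42  -1.676  0.091]
scene blue [ 244   15   84   73 2237] [303.  42.] [-0.13  -0.807  0.163]
scene blue [ 193  114   88   54 2723] [239. 141.] [ 0.363 -0.544  0.022]
scene blue [249 166  22  24 369] [260. 176.] [ 0.558 -0.171  0.133]
scene blue [298 178  14  22 194] [305. 188.] [ 0.479 -0.142  0.087]
scene blue [ 13 200  34  24 340] [ 27. 211.] [ 0.875 -0.613  0.001]
scene orange [ 539   36  101  133 6473] [602. 118.] [-0.559  0.051 -0.033]
scene orange [  0 138  79  37 259] [ 24. 157.] [ 0.826 -0.81   0.043]
scene orange [ 90 195  31  19 478] [105. 204.] [ 0.741 -0.501  
[... 968 characters left out ...]
   93 5285] [603. 266.] [ 0.359 -0.524  0.007]
top blue [397 234  23  10 140] [408. 239.] [ 0.471 -0.15   0.101]
top orange [521  73  31  28 684] [536.  86.] [ 0.737 -0.506  0.013]
top orange [  8 140  36  31 779] [ 27. 156.] [0.75  0.486 0.083]
top orange [ 47 156  17  23  85] [ 58. 169.] [0.746 0.476 0.008]
top orange [185 199   7  17  68] [188. 207.] [0.589 0.199 0.135]
top orange [159 200  27  23 449] [172. 211.] [0.585 0.221 0.144]
top orange [181 254  23  13 145] [193. 261.] [0.504 0.211 0.094]
top orange [ 63 294  37  28 275] [ 89. 307.] [0.466 0.427 0.017]
top orange [ 73 303   7  11  31] [ 76. 308.] [0.468 0.438 0.051]
top red [509 116  23  51 710] [520. 141.] [ 0.626 -0.432  0.024]
```

View pics/scene0.png

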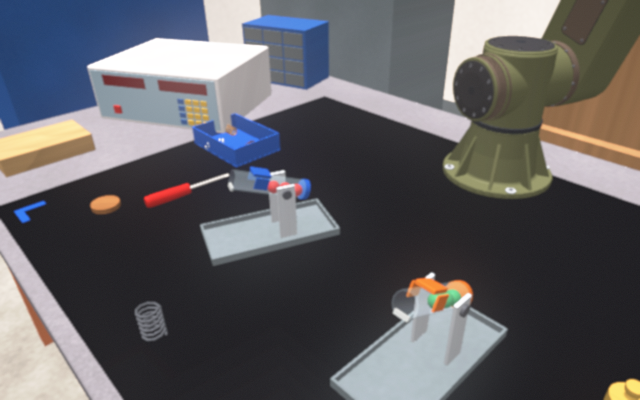

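View pics/top0.png

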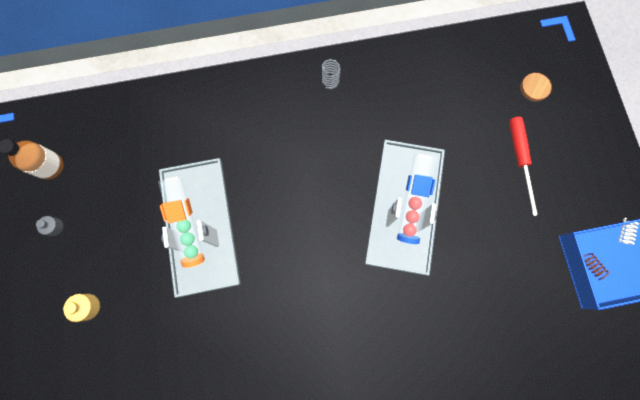

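Run:
```python
from h import *
c=cam('top'); W=world(c); hsv=cv2.cvtColor(c['color'],cv2.COLOR_RGB2HSV)
m=(hsv[...,0]>=100)&(hsv[...,0]<=130)&(hsv[...,1]>110)&(hsv[...,2]>60)
def fit(x0,x1,y0,y1,tol=.004):
    mm=np.zeros_like(m); mm[y0:y1,x0:x1]=m[y0:y1,x0:x1]; P=W[mm]; P=P[np.isfinite(P[:,2])]; 
    for _ in range(4):
        ce=P.mean(0); U,S,V=np.linalg.svd(P-ce); n=V[2]*np.sign(V[2][2]); d=(P-ce)@n; P=P[abs(d)<max(.002,1.5*d.std())]
    print(len(P),ce.round(4),n.round(3),'tilt',np.degrees(np.arccos(n[2])), P.min(0).round(3),P.max(0).round(3), d.std())
fit(405,440,170,200)
```

```text
330 [ 0.5494 -0.1839  0.1416] [-0.33   0.135  0.934] tilt 20.867258934964465 [ 0.531 -0.202  0.134] [ 0.568 -0.167  0.149] 0.0009504117817156475
```

The scene view shows the blue-pad tube at about (260,176) and the orange one at (430,288). In the top view the blue pad is at (421,186) and the orange pad at (175,211). All three red balls, around (412,215), are at the closed end. Next I work out the approach.

```bash
cat >> h.py <<'E'
from scipy.spatial.transform import Rotation as Ro
def toolR(o): return Ro.from_euler('xyz',o['eef_rot']).as_matrix()
def shift(o,target): return toolR(o).T@(np.array(target)-o['ee_pos'])*1000
d=np.array([.918,-.396,0]);
E
python3 - <<'E'
from h import *
o=ctrl.get_obs(); R=toolR(o); print(R.round(3))
c=cam('top'); W=world(c); hsv=cv2.cvtColor(c['color'],cv2.COLOR_RGB2HSV)
# tray direction from grey top
m=(W[...,2]<.03)&(c['color'].min(-1)>90); m[:, :355]=0; m[:,460:]=0; m[:130]=0; m[285:]=0
P=W[m][:,:2].astype(np.float32)*1000; r=cv2.minAreaRect(P); print(r, cv2.boxPoints(r).round())
for th in [-.364]:
  dd=np.array([.92,-.39,0]); dd/=np.linalg.norm(dd)
pc=np.array([.5494,-.1839,.1416])
print('yaw need', np.degrees(np.arctan2(-.39,.92)), 'tool z yaw',np.degrees(np.arctan2(R[1,2],R[0,2])),'tool y yaw',np.degrees(np.arctan2(R[1,1],R[0,1])))
print('shift to 30mm above',shift(o,pc+[0.002,-.001,.03]))
E
```

```text
[[-0.    -0.974  0.225]
 [-0.001  0.225  0.974]
 [-1.     0.    -0.001]]
((546.5455932617188, -185.54776000976562), (127.36865997314453, 260.46356201171875), 68.98233032226562) [[ 402. -198.]
 [ 645. -292.]
 [ 691. -173.]
 [ 448.  -79.]]
yaw need -22.972721330828662 tool z yaw 77.00543006197464 tool y yaw 167.0054257345765
shift to 30mm above [  33.899075   -578.8729506  -605.94865387]
```

servo_tool --motion '[0,-579,-606,9,0,-579,-606,9,0,-579,-606,9,0,-579,-606,9,0,-579,-606,9,0,-579,-606,9,0,-579,-606,9,0,-579,-606,9,0,-579,-606,9,0,-579,-606,9,0,-579,-606,9,0,-579,-606,9,0,-579,-606,9,0,-579,-606,9,0,-579,-606,9,0,-579,-606,9,0,-579,-606,9,0,-579,-606,9,10,-579,-606,9,10,-579,-606,9]' --gripper 0 --force 20

```text
time_s: 2.7
ee_pos: [0.5512, -0.1845, 0.1943]
eef_rot: [1.579, 1.569, 2.766]
force: [0.5, -0.3, 0.0]
grip_width: 0.0006
```

Run:
```python
from h import *
o=ctrl.get_obs(); print(o['time_s'],o['ee_pos'],o['force'],o['grip_width'],toolR(o).round(3))
print(shift(o,np.array([.5494,-.1839,.1416])+[0.002,-.001,.01]))
cam('scene','s1');cam('wrist','w1')
```

```text
2.7 [ 0.55115715 -0.18448414  0.19431296] [ 0.47991829 -0.32608657  0.03521032] 0.0005682477589541072 [[-0.002 -0.927  0.374]
 [ 0.001  0.374  0.927]
 [-1.     0.002 -0.   ]]
[42.7122345  -0.45564175 -0.29406826]
```

View pics/s1.png

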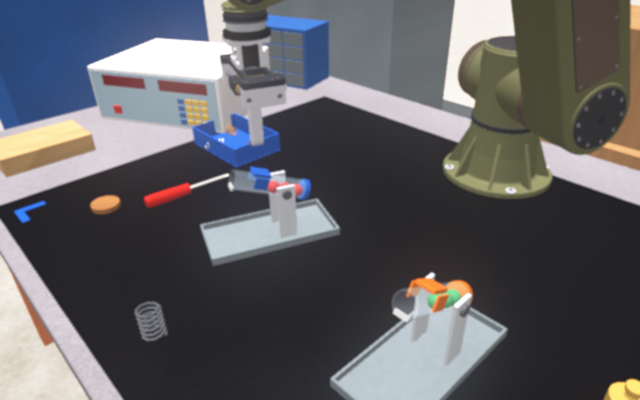

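View pics/w1.png

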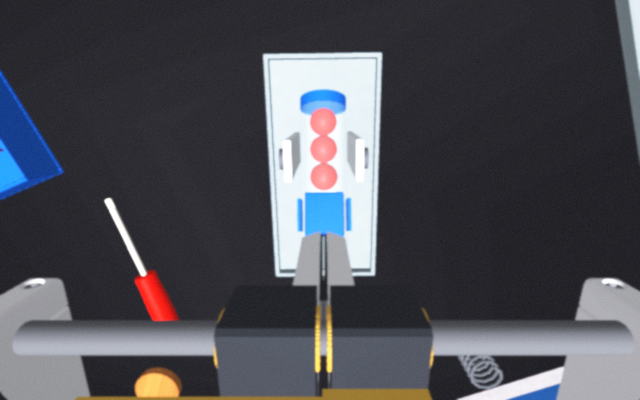

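The wrist view shows the shut fingers (323,240) centred over the blue pad (324,213). The balls are behind it at rows 120–175. I descend to just above contact.

servo_tool --motion '[10,0,0,0,20,0,0,0,30,0,0,0,38,0,0,0,42,0,0,0,43,0,0,0,44,0,0,0,45,0,0,0,46,0,0,0,47,0,0,0,48,0,0,0,49,0,0,0,50,0,0,0,51,0,0,0,52,0,0,0,53,0,0,0,53,0,0,0]'

```text
time_s: 4.92
ee_pos: [0.5521, -0.185, 0.1431]
eef_rot: [-1.561, 1.569, -0.374]
force: [1.5, -0.4, 4.6]
grip_width: 0.0001
```

```bash
cat >> h.py <<'E'
def look(s):
    o=ctrl.get_obs(); print('t',o['time_s'],o['ee_pos'].round(4),'F',o['force'].round(1))
    c=cam('scene',s+'s'); c2=cam('wrist',s+'w')
    a=cv2.resize(c['color'][120:270,170:370],(800,600),interpolation=cv2.INTER_CUBIC); cv2.imwrite('pics/'+s+'z.png',a[:,:,::-1])
    W=world(c2);hsv=cv2.cvtColor(c2['color'],cv2.COLOR_RGB2HSV)
    m=(hsv[...,0]>=100)&(hsv[...,0]<=130)&(hsv[...,1]>110)&(hsv[...,2]>60)
    m&=(abs(W[...,0]-.54)<.1)&(abs(W[...,1]+.18)<.06)&(W[...,2]>.05)
    k,l,st,ce=cv2.connectedComponentsWithStats(m.astype(np.uint8))
    for i in range(1,k):
        if st[i,4]>30: print('blue',st[i],np.nanmedian(W[l==i],0).round(4))
    m=((hsv[...,0]<=6)|(hsv[...,0]>=174))&(hsv[...,1]>90)&(abs(W[...,0]-.54)<.12)&(abs(W[...,1]+.18)<.06)&(W[...,2]>.04)
    k,l,st,ce=cv2.connectedComponentsWithStats(m.astype(np.uint8))
    for i in range(1,k):
        if st[i,4]>30:print('red',st[i],np.nanmedian(W[l==i],0).round(4))
E
python3 -c "
from h import *
look('a')"
```

```text
t 4.925 [ 0.5521 -0.185   0.1431] F [ 1.5 -0.4  4.6]
blue [ 295   83   56   29 1274] [ 0.4728 -0.1519  0.102 ]
blue [ 300  213   49   55 1229] [ 0.5433 -0.1806  0.1372]
blue [351 219   7  41 249] [ 0.5605 -0.1662  0.1325]
blue [291 220   7  41 267] [ 0.5466 -0.2015  0.1333]
red [ 308  107   32   98 2014] [ 0.5063 -0.1657  0.1156]
red [114 320  32   2  50] [ 0.5089 -0.218   0.2536]
```

View pics/az.png

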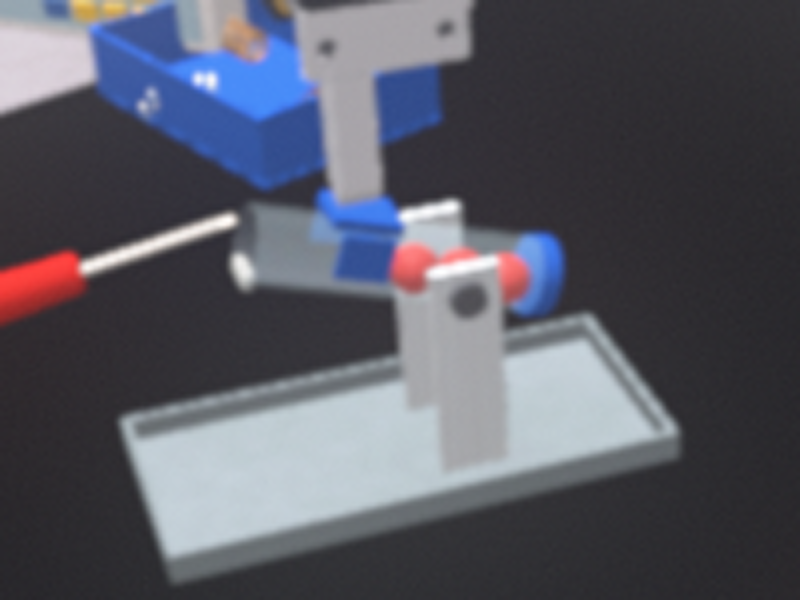

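View pics/aw.png

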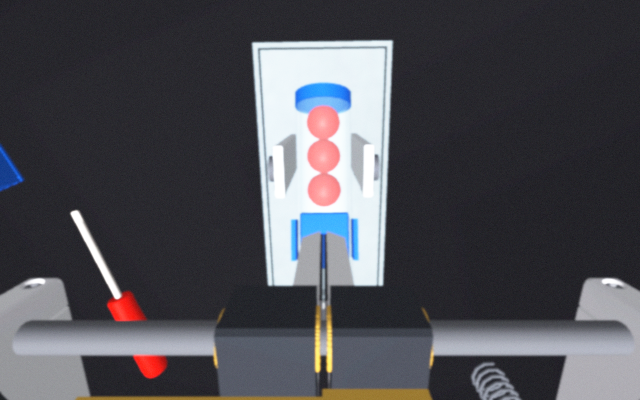

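The tip is on the pad with 4.6 N, and the balls are still at the closed end. I keep pressing at 8 mm/s, following the pad's arc, and stop short of level.

servo_tool --motion '[1,-0.5,0,0,2,-1,0,0,3,-2,0,0,4,-2.5,0,0,5,-3,0,0,6,-3.5,0,0,7,-4,0,0,8,-4.5,0,0,9,-5,0,0,10,-5.5,0,0,11,-6,0,0,12,-6.5,0,0,13,-7,0,0,14,-7.5,0,0,15,-8,0,0,15,-8,0,0]'

```text
time_s: 7.02
ee_pos: [0.5597, -0.188, 0.1281]
eef_rot: [-1.54, 1.569, -0.353]
force: [2.7, -0.4, 4.4]
grip_width: 0.0007
```

```bash
python3 -c "
from h import *
look('b')"
```

```text
t 7.025 [ 0.5597 -0.188   0.1281] F [ 2.7 -0.4  4.4]
blue [ 291   67   64   23 1267] [ 0.4725 -0.1521  0.1154]
blue [291 213   7  48 174] [ 0.5507 -0.2023  0.121 ]
blue [352 212   7  48 268] [ 0.5653 -0.1684  0.1212]
blue [299 215  51  55 671] [ 0.5527 -0.1829  0.1277]
red [306  89  35  35 756] [ 0.4859 -0.1575  0.1169]
red [ 307  127   34   70 1329] [ 0.5143 -0.1688  0.1185]
red [103 320  34   2  52] [ 0.5155 -0.2234  0.2387]
```

View pics/bz.png

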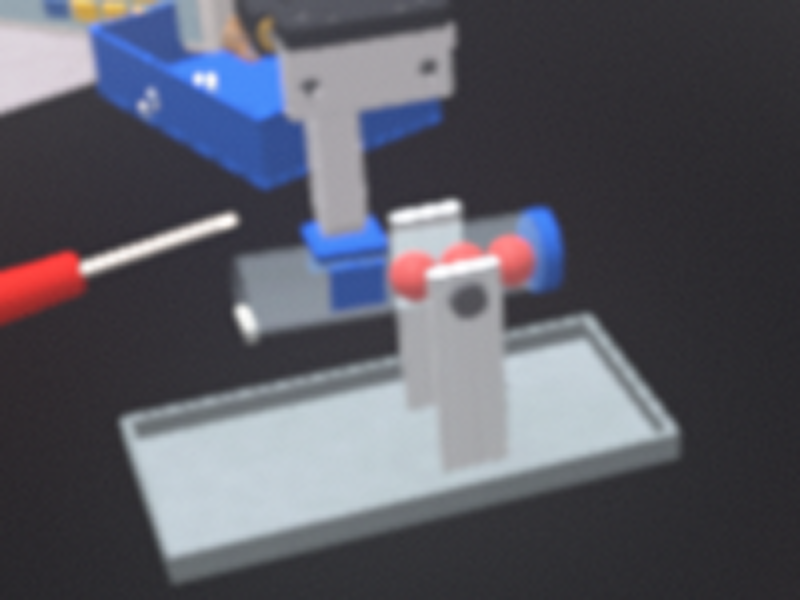

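The balls are still at the closed end and the tube is about 2° mouth-up. From here I take small steps.

servo_tool --motion '[0.5,-0.5,0,0,1,-1,0,0,1.5,-1,0,0,2,-1,0,0,2.5,-1.5,0,0,3,-1.5,0,0,3,-1.5,0,0,3,-1.5,0,0]'

```text
time_s: 8.12
ee_pos: [0.5609, -0.1885, 0.1249]
eef_rot: [-1.522, 1.569, -0.335]
force: [3.9, -0.6, 5.8]
grip_width: 0.0001
```

```bash
python3 -c "
from h import *
look('c')"
```

```text
t 8.125 [ 0.5609 -0.1885  0.1249] F [ 3.9 -0.6  5.8]
blue [ 290   65   66   21 1173] [ 0.4729 -0.1524  0.1182]
blue [290 211   8  49 255] [ 0.553  -0.2037  0.1187]
blue [ 299  210   60   60 1162] [ 0.5545 -0.1755  0.1249]
red [305  86  36  36 765] [ 0.4858 -0.1577  0.1189]
red [ 306  125   35   71 1354] [ 0.5147 -0.1689  0.1186]
red [100 320  34   2  52] [ 0.5166 -0.2251  0.2354]
```

View pics/cz.png

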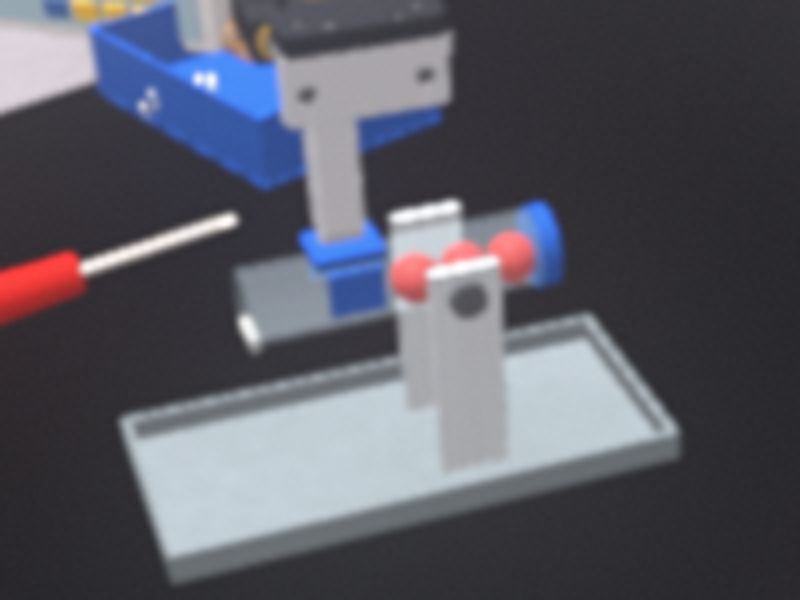

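The tube is now about level and the balls haven't moved. I go 1 mm further, then wait.

servo_tool --motion '[0.5,0,0,0,1,0,0,0,1,0,0,0,1,0,0,0,1,0,0,0,1,0,0,0,1,0,0,0,1,0,0,0]'

```text
time_s: 9.22
ee_pos: [0.5611, -0.1886, 0.1241]
eef_rot: [-1.544, 1.568, -0.357]
force: [5.6, -1.6, 7.1]
grip_width: 0.0002
```

```bash
python3 -c "
from h import *
look('d')"
```

```text
t 9.225 [ 0.5611 -0.1886  0.1241] F [ 5.6 -1.6  7.1]
blue [ 289   65   67   20 1164] [ 0.473  -0.1526  0.119 ]
blue [290 211   8  49 275] [ 0.5527 -0.2038  0.118 ]
blue [ 299  210   60   60 1253] [ 0.5546 -0.1764  0.1245]
red [305  85  36  36 778] [ 0.4859 -0.1579  0.1194]
red [ 306  124   35   72 1363] [ 0.5145 -0.1688  0.1187]
red [100 320  34   2  54] [ 0.5168 -0.2255  0.2345]
```

View pics/dz.png

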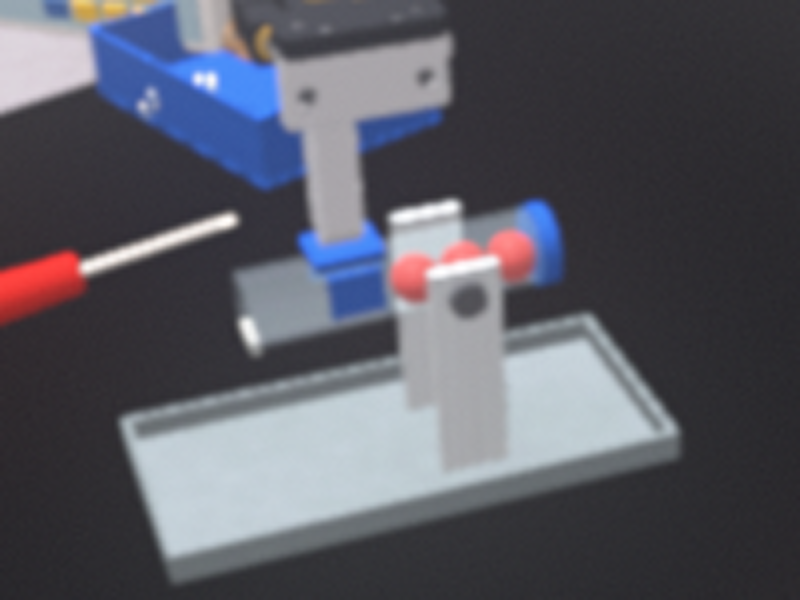

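servo_tool --motion '[0,-0.5,0,0,0.3,-1,0,0,0.6,-1,0,0,1,-1,0,0,1,-1,0,0,1,-1,0,0,1,-1,0,0,1,-1,0,0,1,-1,0,0]'

```text
time_s: 10.45
ee_pos: [0.5618, -0.1889, 0.1229]
eef_rot: [-1.518, 1.569, -0.331]
force: [4.1, -0.1, 6.1]
grip_width: 0.0003
```

```bash
python3 -c "
from h import *
look('e')"
```

```text
t 10.45 [ 0.5618 -0.1889  0.1229] F [ 4.1 -0.1  6.1]
blue [ 289   64   68   20 1154] [ 0.4735 -0.1518  0.1203]
blue [ 299  209   60   60 1447] [ 0.5542 -0.1791  0.1235]
blue [290 210   8  49 291] [ 0.5522 -0.2037  0.1167]
red [ 306  135   35   80 1585] [ 0.5236 -0.172   0.1183]
red [ 98 320  35   2  56] [ 0.5174 -0.2257  0.2334]
```

View pics/ez.png

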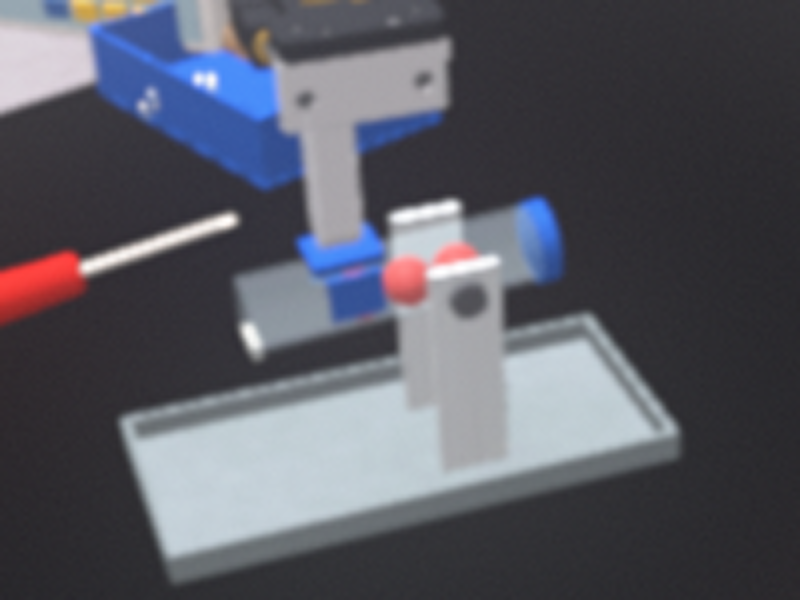

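The balls are rolling: the first is now under the pad at about (360,290) in the zoom. I hold still and watch.

servo_tool --motion '[0,0,0,0,0,0,0,0,0,0,0,0,0,0,0,0,0,0,0,0,0,0,0,0]'

```text
time_s: 11.3
ee_pos: [0.5618, -0.1888, 0.1229]
eef_rot: [-1.528, 1.569, -0.341]
force: [3.9, -0.7, 5.5]
grip_width: 0.0004
```

```bash
python3 -c "
from h import *
look('f')"
```

```text
t 11.3 [ 0.5618 -0.1888  0.1229] F [ 3.9 -0.7  5.5]
blue [ 289   64   68   20 1180] [ 0.4736 -0.1519  0.1204]
blue [ 299  209   60   60 1452] [ 0.5542 -0.1792  0.1234]
blue [290 210   8  49 287] [ 0.5523 -0.2035  0.1167]
red [308 195  33  20 480] [ 0.541  -0.1782  0.1174]
red [321 270   5  21 103] [ 0.5557 -0.186   0.1716]
red [ 98 320  35   2  54] [ 0.5174 -0.2261  0.2333]
```

View pics/fz.png

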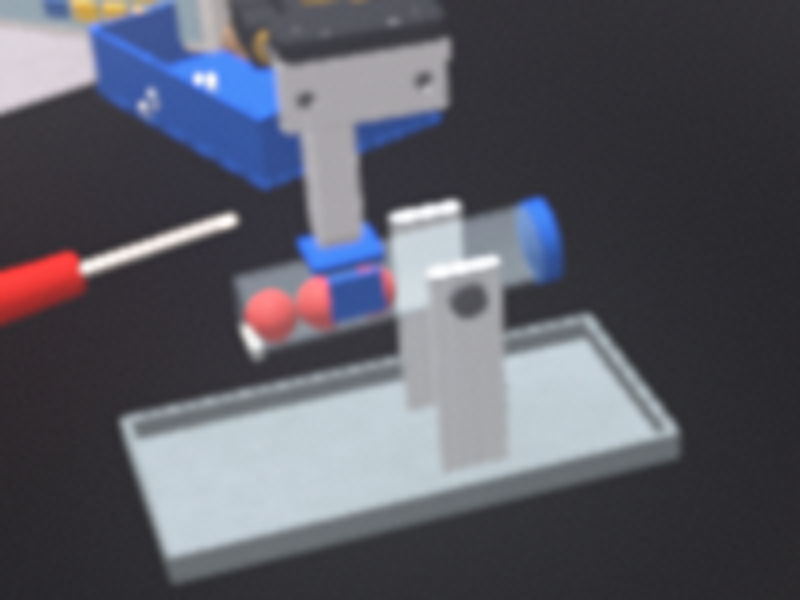

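The first ball is at the ledge (270,315), with the other two behind it. I lift straight off, gently at first.

servo_tool --motion '[-0.5,0,0,0,-1,0,0,0,-2,0,0,0,-3,0,0,0,-5,0,0,0,-8,0,0,0,-14,0,0,0,-22,0,0,0,-32,0,0,0,-44,0,0,0,-56,0,0,0,-70,0,0,0,-80,0,0,0,-80,0,0,0,-80,0,0,0,-80,0,0,0]'

```text
time_s: 13.4
ee_pos: [0.5612, -0.1886, 0.2019]
eef_rot: [1.58, 1.57, 2.767]
force: [0.2, 0.6, -0.2]
grip_width: 0.0002
```

Run:
```python
from h import *
look('g')
c=cam('top','gt');W=world(c);hsv=cv2.cvtColor(c['color'],cv2.COLOR_RGB2HSV)
m=(hsv[...,0]>=8)&(hsv[...,0]<=22)&(hsv[...,1]>110)&(hsv[...,2]>60); m[:,:155]=0;m[:,195:]=0;m[230:]=0;m[:195]=0
print('orange',np.nanmedian(W[m],0))
```

```text
t 13.4 [ 0.5612 -0.1886  0.2019] F [ 0.2  0.6 -0.2]
blue [299  80  22  12 238] [ 0.4693 -0.1625  0.1196]
blue [324  80  23  11 244] [ 0.4765 -0.1437  0.1202]
blue [300 185   4  34 106] [ 0.5518 -0.2035  0.1168]
blue [345 184   4  35 126] [ 0.567  -0.1687  0.1168]
blue [307 187  35  39 902] [ 0.5659 -0.1855  0.1229]
red [312 174  24  12 192] [ 0.5419 -0.1784  0.1173]
red [314 227  22  19 146] [ 0.5824 -0.191   0.1156]
red [159 320  26   2  41] [ 0.5224 -0.2126  0.3127]
orange [0.5854226  0.21877307 0.14344514]
```

View pics/gz.png

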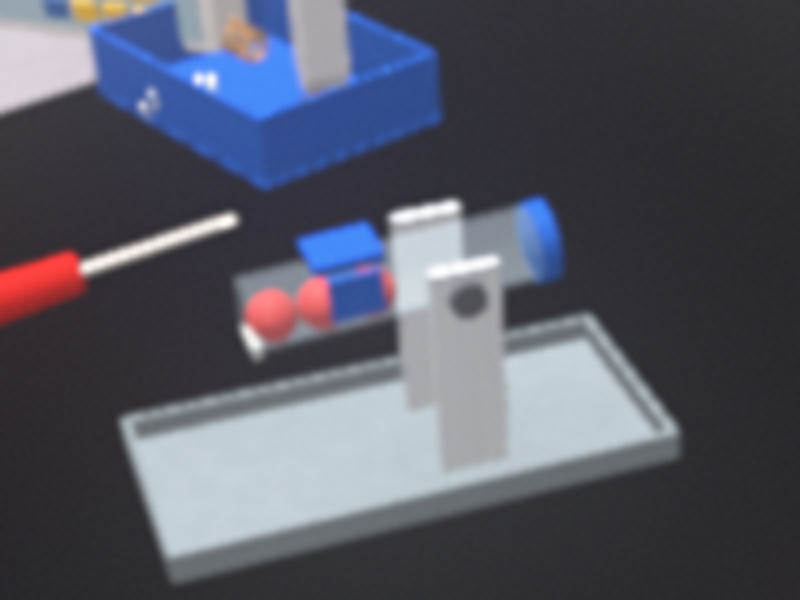

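View pics/gw.png

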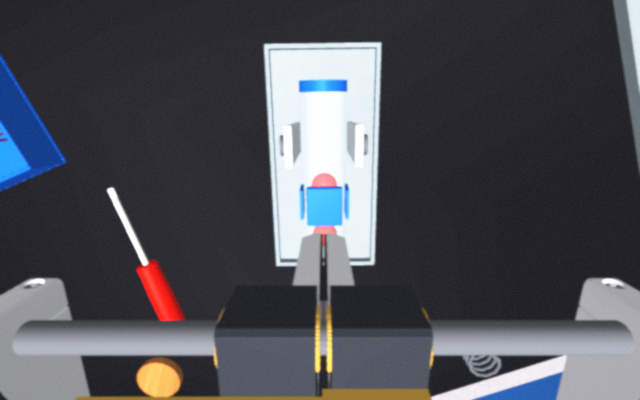

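The arm is clear of everything. The three balls rest against the rim at (270,315), (315,300) and under the pad, unchanged since before the lift. The tube is about 2° below level.

```bash
python3 -c "
from h import *
print(ctrl.hand_in())"
```

```text
the job is handed in; nothing more can be done
None
```

I tipped the blue-pad tube down at about 8 mm/s or slower with the closed fingertips. At about 2° below level the balls rolled forward. I held still until the first red ball reached the ledge, then lifted straight off and handed in at about 13.5 s.

- **Ball and tube:** pictures taken before and after lifting off show the first ball resting at the rim, the other two behind it, and no change in tilt. The tilt comes from camera depth, so it is good to roughly ±2°, well under the 16° limit. I judged the first ball's position by eye in the zoomed scene picture and did not compute it in the pad's frame.
- **Contact:** the arm ended about 80 mm above the pad, touching nothing, with the force reading near zero. While pressing, the downward force peaked at about 7 N in the readings at the end of each move.
- **Orange pad:** it measured within about 3 mm of its starting position, which is camera noise, and the arm never went near it.

No check failed or disagreed.

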